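Park the rolling peg shelf and set its brake pedal

TASK

Slide the dark grey rolling peg shelf along its track until it is fully home, its red lug against the yellow stop post, then press its red brake pedal, under the wire front, right down to its stop so that it catches and stays down when you let go. Press firmly but do not ram or stamp on the shelf, and leave the other things on the table alone.

Things in the scene. Friction and masses are not known exactly. Their poses are not given: they have to be found in the camera images.
- track: Fixed track of two low aluminium rails, 440 mm long; origin at its middle on the table. Its y axis runs along the rails, its x axis points from the pedal side to the back of the shelf; z up. It lies so that x points to the robot's left (world +y), give or take 0.2 rad, y back towards the robot.
- carriage: Dark grey two-deck shelf on castors, 260 mm along the track, 1.2 kg. It only slides along track y, 60 mm either way from the track's middle to hard stops, where its red lug touches a stop post; friction 3 N. Origin on the table under its middle, axes as the track's. Top deck z 191 to 205, x -70 to +110 mm; blue, white and yellow peg trays fixed on it, x -45 to +105, up to z 281 mm.
- handle (a point): Centre of the top of the aluminium upright clamped on the shelf's wire front, at carriage x -124, y +50, z 285 mm. It is 14 mm wide along y, 20 mm along x and stands free from z 215 to 285 mm: pinch it from above across y to slide the shelf. Its clamp block below is 36 x 30 mm.
- pedal_pad (a point): Point to press on the upper face of the red brake pedal, 70 mm in front of its hinge; moves with the pedal. The red pad is 60 mm wide (y), 52 mm long; the point is 4 mm in front of its middle. With the pedal up the pad slopes up to the front by 0.30 rad, the point at carriage x -129, y -35, z 81 mm; at the stop it is about 29 mm lower.
- pedal (a joint): Brake pedal angle in rad: 0 up, grows as pressed, 0.42 at its rigid stop (feel for it). A spring pushes back at the pad point with 4 N at the top to 11 N at the stop, a few N more passing its catch. Only in the last 0.05 rad or so before the stop a catch snaps over it: let go then, it rests at about 0.37; let go sooner, it springs back up.
- jar: Bystander: loose glass jar with steel lid, 72 mm wide, 110 mm high; origin under its centre.
- detergent: Bystander: loose white bottle, 80 mm wide, 170 mm high; origin under its centre.
- mug: Bystander: loose blue mug, 90 mm high.
- hanger: Bystander: steel clothes hanger lying flat, 400 mm wide along its y, 165 mm along x; origin at the middle of its long bar.
- brush: Bystander: loose hand brush lying flat.
- peg0: Bystander: green clothes peg lying flat, 72 mm long, 13 mm high.
- peg1: Bystander: orange clothes peg lying flat, 72 mm long, 13 mm high.
- wire_front (a point): Middle of the foremost wire of the open wire front of the shelf's top deck: 8 mm steel wires along y at carriage x -86, -114, -142, z 198 mm, y -120 to +120. They hang over the pedal, which can be reached only from the shelf's open front (its -x side, the robot's right) with the tool leaning over some 30 to 45 degrees, fingertips pointing down and to +x.
- pedal_hinge (a point): Hinge of the pedal, an axis along y behind the pad, at carriage x -62, y -35, z 60 mm.
- yellow_post: Yellow stop post, 34 x 30 x 85 mm (x, y, z), fixed behind the shelf at track x +135, y +90 or -90 mm (nearer the robot or farther); origin under its centre. With the shelf home the red lug on the shelf's back touches it: the post's origin is then 30 mm along y from the shelf's origin.
- white_post: White stop post of the same size at the other of the two places; not the one to park at.
- lug (a point): Centre of the red lug on the back of the shelf's lower deck, 30 mm wide along y, at carriage x +135, y 0, z 72 mm; it stands between the two stop posts and touches one at each end of the travel.
Things that resemble listed ones, but are neither listed nor needed, are in the scene too. Of the things like the yellow_post, leave any that is purple; of the rest the smaller one is meant.

How it is judged:
By the outcome, as a careful person would: the job done as asked, in the order asked, and still so for the second after the job is handed in, with the robot touching nothing.
It also fails if it takes over 45 s, if anything falls off the work surface, if the arm or the gripper's body presses on something with over 40 N, if the wrist force passes 120 N, or if a joint passes its speed limit or range.

ROBOT

A 7-joint arm with a two-finger parallel gripper is mounted at the origin on the work surface. World frame = base frame: x ahead of the robot, y to its left, z up, the work surface at z = 0. Lengths are in m, angles in rad, forces in N, time in s.
With the tool pointing down it reaches from about 0.425 to 0.875 m from the base axis. Payload 4.7 kg.
Tool frame: the origin (TCP) lies between the finger pads; the fingertips stand 11 mm ahead of it and the grasp point (between the pads) lies 8 mm behind it; z points along the fingers, y is the line along which they close (so a half turn about z gives the same grasp; the last joint's range is limited). The gripper opens to 87 mm and grips with 3 to 60 N. Pads are 19 mm wide; open, the fingers measure 117 mm over their backs; the gripper's body (75 mm by 190 mm) begins 51 mm behind the grasp point.
Start: joints at [-1.208, 0.321, -0.07, 1.45, 0.023, 1.371, -0.057], TCP at [0.222, 0.611, 0.234] pointing down, gripper open.
Joint ranges: [-2.86, 2.86], [-0.3, 2.09], [-1.38, 1.24], [0.06, 2.45], [-1.56, 4.7], [0.09, 2.05], [-2.69, 2.69]. Speed limits (rad/s): [2.57, 2.57, 3.14, 3.14, 3.14, 3.14, 3.14].

INTERFACE

Orientations are given as a rotation vector (axis times angle).
In Python, from bench import ctrl gives the robot as it stands. The module is installed in compiled form; this text tells all that it offers.
- The arm moves only by the shell command python3 -m inch 'ROWS' [FORCE]. ROWS is JSON, a list of rows, each an object with "slide": the shift along the tool's x, y, z scaled (see below), a list of three; "angular": the turn, a rotation vector about the tool's x, y, z scaled (see below), a list of three; "claw": the opening, from -1 (shut) to 1 (fully open). In form: [{"slide": [tx, ty, tz], "angular": [rx, ry, rz], "claw": claw}, ...]. A call has 1 to 10 rows; each row is the pose to reach, as a shift and turn from the pose commanded when the call began, along the tool's axes at that moment; what a row does not reach only later rows make up. The controller multiplies each number of a shift by 0.25 m and each number of a turn by 30 degrees. A row lasts 1/10 s, in which the tool goes at most 50 mm and 8.59 degrees, less where a joint would pass 70% of its speed; a pose out of reach is approached as far as the arm can. A call with a number of a shift or a turn outside -1 to 1 is refused whole. A call with a gripper value outside its range is refused whole. The fingers move at their own pace and stop on an object; FORCE is the grip in N (left out, the last holds). Time passes only in rows, so rows that repeat a pose let the fingers close. It gives the time, the measured TCP pose, the force, the opening and the grip force at its end, in the units of the state.
- ctrl.get_state(): the state, without advancing time (a new reading comes with each control period).
- ctrl.get_image(name): name is "scene" or "top" or "wrist"; returns a dict with "color" (384x512x3 uint8, red, green, blue), "depth" (384x512 float32, m along the optical axis (not along the pixel's ray), 0 where there is no reading), "camera_matrix" (3x3 intrinsics, pixels), "extrinsics" (4x4, takes a point from camera to world coordinates); the wrist camera has in their place "tool_from_camera" (4x4, takes a point from camera to tool coordinates, whose origin is the TCP and whose axes are the flange's). Camera axes: x right, y up, looking along -z (the intrinsics and any distortion apply to the point x, -y, -z); pixel columns grow to the right and rows downward; lengths in m; the calibration is good to about 2 mm. A picture is of the moment at which its call begins: read the wrist's pose just before it.
- ctrl.close_job(): hands the job in; it is judged then, once.
Trained networks look in the newest picture that a camera, given by its name, has taken for a name from the list of things; names that differ only in an ending like _2 or _b are one class to them, and where a whole thing is asked for, a point or a joint stands for the part that bears it (a point fixed in the world has none). Each returns a list of dicts, best first, with "confidence" (0 to 1); they miss things now and then, are a little off and sometimes report something else, mostly with a low value. They report only what shows in the picture. A call takes as long as a camera call. They do not tell look-alikes from the thing itself.
- ctrl.find_in(query, camera): "bbox" ([centre column, centre row, width, height] in pixels, round what is visible of it).
- ctrl.outline_of(query, camera): "mask" (384x512 bool, what is visible of it) and "bbox" ([centre column, centre row, width, height] in pixels, round what is visible of it).
The state is a dict: "time": time; "joint_positions": joint angles; "qd": joint speeds; "joint_torque": joint torques, N m; "position": TCP position; "tool_rot": TCP orientation; "ft_force": force on the tool from outside, world axes, zero at the start; "torque": the same for the moment, N m; "grip_width": opening from 0.0 (shut) to 1.0 (fully open); "grip_force": force on a finger pad.
Only numpy, scipy, OpenCV 4.12 (cv2) and the standard library are available. Lean on these libraries where they do the work, as an engineer would, in place of code of your own. Each camera call takes 0.05 s, during which the arm holds its last target. There are 200 camera calls.

## Working session

There is one attempt and no reset: what is moved stays moved. The work goes in short steps, Python scripts to look and compute and a shell command to move; the robot and the scene stay as the last step left them, time stands still between calls to the robot, and variables do not carry over. Pictures are saved under pics/ and viewed, at most 10 in all, crops included, and the job is handed in when it is done.

```bash
mkdir -p pics
cat > h.py <<'E'
import numpy as np, cv2
from bench import ctrl
from scipy.spatial.transform import Rotation as R
def cloud(im, T=None):
    T = im.get("extrinsics") if T is None else T
    K=np.array(im["camera_matrix"]); d=im["depth"]
    v,u=np.mgrid[:384,:512]
    p=np.stack([(u-K[0,2])/K[0,0]*d, -(v-K[1,2])/K[1,1]*d, -d],-1)
    T=np.array(T); return p@T[:3,:3].T+T[:3,3]
def save(name,im): cv2.imwrite(name,cv2.cvtColor(im["color"],cv2.COLOR_RGB2BGR))
E
cat > a.py <<'E'
from h import *
s=ctrl.get_state(); print({k:np.round(v,3) for k,v in s.items()})
ims=[]
for c in ("scene","top"):
    im=ctrl.get_image(c); P=cloud(im); np.savez(f"{c}.npz",P=P,c=im["color"],d=im["depth"],K=im["camera_matrix"],E=im["extrinsics"])
    ims.append(im["color"])
    print(c,np.round(im["extrinsics"],3).tolist())
    for q in ("yellow_post","white_post","handle","pedal_pad","lug","carriage","track","pedal","jar","detergent","mug"):
        for r in ctrl.outline_of(q,c)[:4]:
            m=r["mask"]&(im["depth"]>0); p=P[m]
            if len(p): print(c,q,round(r["confidence"],2),np.round(r["bbox"]).astype(int),"med",np.round(np.median(p,0),3),"lo",np.round(np.percentile(p,3,axis=0),3),"hi",np.round(np.percentile(p,97,axis=0),3), im["color"][r["mask"]].mean(0).astype(int))
    cv2.imwrite(f"pics/{c}0.png",cv2.cvtColor(cv2.resize(im["color"],(800,600)),cv2.COLOR_RGB2BGR))
E
python3 a.py
```

```text
{'time': np.float64(0.0), 'joint_positions': array([-1.208,  0.322, -0.07 ,  1.452,  0.023,  1.371, -0.057]), 'qd': array([-0.004,  0.002,  0.   , -0.   , -0.001,  0.001,  0.   ]), 'joint_torque': array([ 0.0000e+00, -4.9128e+01, -4.0400e-01, -3.1253e+01, -6.4000e-02,
        4.4000e-02,  0.0000e+00]), 'position': array([0.222, 0.61 , 0.232]), 'tool_rot': array([-5.450e-01, -3.094e+00,  3.000e-03]), 'ft_force': array([ 1.434,  0.23 , -0.606]), 'torque': array([-0.02 , -0.055,  0.03 ]), 'grip_force': np.float64(0.0), 'grip_width': np.float64(1.002)}
scene [[-0.109, 0.951, -0.29, 0.098], [-0.994, -0.102, 0.04, 0.094], [0.008, 0.292, 0.956, 1.439], [0.0, 0.0, 0.0, 1.0]]
scene yellow_post 0.67 [200 275  31  22] med [0.244 0.238 0.084] lo [0.223 0.201 0.003] hi [0.274 0.276 0.127] [74 56 87]
scene yellow_post 0.62 [180 198  20  19] med [0.516 0.295 0.069] lo [0.508 0.268 0.   ] hi [0.541 0.318 0.09 ] [130 120  76]
scene handle 0.82 [217 156  87  93] med [0.597 0.159 0.216] lo [0.499 0.019 0.001] hi [0.752 0.264 0.281] [121 114  98]
scene pedal_pad 0.52 [248 155  17  17] med [0.663 0.049 0
[... 2585 characters left out ...]
258 148  18  17] med [0.65  0.034 0.079] lo [0.623 0.01  0.066] hi [0.676 0.07  0.088] [91 54 53]
top pedal 0.58 [186 186   9   3] med [0.512 0.308 0.035] lo [0.511 0.296 0.004] hi [0.515 0.321 0.086] [101  97  69]
top pedal 0.17 [221 160  87 123] med [0.604 0.159 0.211] lo [0.433 0.024 0.002] hi [0.748 0.265 0.28 ] [128 121 104]
top jar 0.75 [354 215  28  20] med [ 0.409 -0.286  0.107] lo [ 0.378 -0.333 -0.   ] hi [ 0.442 -0.261  0.114] [137 144 145]
top detergent 0.57 [402 171  38  25] med [ 0.557 -0.454  0.115] lo [ 0.525 -0.49   0.021] hi [ 0.596 -0.432  0.172] [127 131 139]
top mug 0.65 [227 145  88  91] med [0.616 0.159 0.221] lo [0.5   0.024 0.071] hi [0.746 0.264 0.28 ] [126 119  99]
```

View pics/scene0.png

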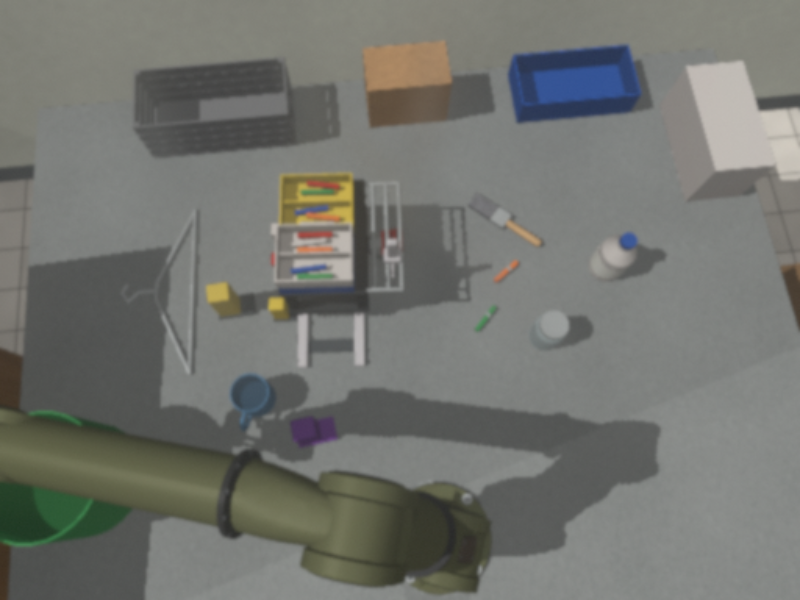

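View pics/top0.png

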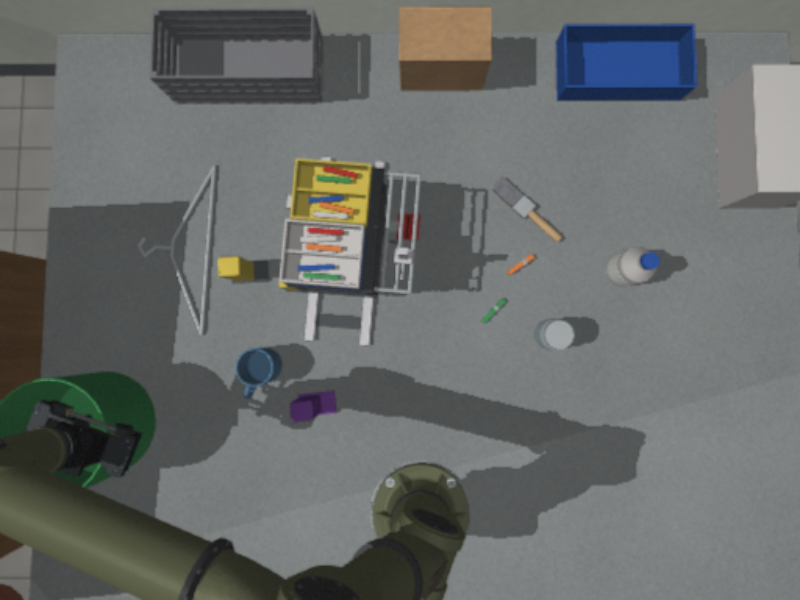

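The shelf's track has its near rail ends at about (335,340) in the scene view. The small yellow post is at (278,308), on the near side. The larger yellow block at (222,300) and the purple one at (312,430) are look-alikes. The handle shows at about (402,255) in the top view and the pedal at (408,226).

```bash
cat > b.py <<'E'
from h import *
for c in ("scene","top"):
    f=np.load(c+".npz"); P=f["P"]; C=f["c"].astype(int); ok=f["d"]>0
    X,Y,Z=P[...,0],P[...,1],P[...,2]
    reg=ok&(X>.4)&(X<.85)&(Y>-.03)&(Y<.36)
    def rect(m,n):
        p=P[m]; 
        if len(p)<4: print(c,n,"few",len(p)); return
        r=cv2.minAreaRect((p[:,:2]*1000).astype(np.float32)); print(c,n,len(p),"c",np.round(r[0],1),"sz",np.round(r[1],1),"ang",round(r[2],2),"zmed",p[:,2].mean().round(4), "zmax",p[:,2].max().round(4))
    rect(reg&(Z>.268)&(Y>.09),"trays")
    rect(reg&(Z>.225)&(Y<.085),"handle")
    h=reg&(Z>.225)&(Y<.085); print(np.round(P[h],3).tolist()[:30])
    w=reg&(Z>.18)&(Z<.215)&(Y<.1); rect(w,"wires")
    red=(C[...,0]>1.5*C[...,1])&(C[...,0]>1.5*C[...,2])&(C[...,0]>50)
    rect(reg&red&(Y<.1)&(Z>.03)&(Z<.12),"pedal"); rect(reg&red&(Y>.25)&(Z>.03)&(Z<.1),"lug")
    yel=(C[...,2]<.6*C[...,0])&(C[...,1]>.7*C[...,0])
    rect(reg&yel&(Y>.26)&(Z<.1)&(Z>.03),"ypost")
    rect(reg&(Y>.26)&(Z<.1)&(Z>.07)&(X>.58),"wpost")
    rect(reg&(Y<.26)&(Z<.03)&(Z>.006)&(X<.5),"rails")
    rw=reg&(Z<.03)&(Z>.006)&(X<.5)
    for lo,hi in((.05,.145),(.145,.25)): rect(rw&(Y>lo)&(Y<hi),"rail")
E
python3 b.py
```

```text
scene trays 519 c [563.7 193.1] sz [150.6 123.1] ang 85.48 zmed 0.2778 zmax 0.2885
scene handle 74 c [567.2  37.6] sz [18.6 16.2] ang 84.26 zmed 0.2665 zmax 0.289
[[0.575, 0.037, 0.282], [0.573, 0.034, 0.288], [0.574, 0.031, 0.284], [0.573, 0.046, 0.283], [0.572, 0.043, 0.283], [0.571, 0.04, 0.286], [0.571, 0.037, 0.285], [0.571, 0.034, 0.285], [0.571, 0.031, 0.283], [0.571, 0.028, 0.282], [0.568, 0.047, 0.285], [0.567, 0.044, 0.288], [0.566, 0.041, 0.288], [0.568, 0.037, 0.284], [0.567, 0.035, 0.287], [0.567, 0.031, 0.284], [0.566, 0.029, 0.287], [0.566, 0.047, 0.284], [0.565, 0.044, 0.284], [0.565, 0.041, 0.285], [0.566, 0.038, 0.28], [0.564, 0.035, 0.284], [0.565, 0.032, 0.282], [0.565, 0.029, 0.28], [0.562, 0.047, 0.286], [0.56, 0.044, 0.289], [0.562, 0.041, 0.282], [0.561, 0.038, 0.284], [0.561, 0.035, 0.285], [0.562, 0.032, 0.281]]
scene wires 893 c [622.3  52.3] sz [ 95.4 255.7] ang 89.99 zmed 0.2033 zmax 0.2149
scene pedal 7 c [669.9  25.4] sz [ 7.2 11.6] ang 83.46 zmed 0.0799 zmax 0.0856
scene lug 6 c [636.  304.6] sz [ 0.9 18.8] ang 85.46 zmed 0.0799 zmax 0.0822
scene ypost
[... 1102 characters left out ...]
61, 0.044, 0.285], [0.561, 0.042, 0.285], [0.561, 0.039, 0.286], [0.561, 0.036, 0.288], [0.561, 0.033, 0.289], [0.56, 0.051, 0.269]]
top wires 911 c [620.3  54.7] sz [ 90.6 253.9] ang 89.07 zmed 0.2024 zmax 0.2148
top pedal 118 c [650.9  31.2] sz [47.2 57.9] ang 85.33 zmed 0.0803 zmax 0.0894
top lug few 0
top ypost 18 c [515.8 302.8] sz [29.3  7.6] ang 76.41 zmed 0.0794 zmax 0.0901
top wpost 25 c [706.7 301.9] sz [ 9.1 29.5] ang 82.6 zmed 0.0845 zmax 0.0872
top rails 388 c [449.9 122.8] sz [ 98.9 272.6] ang 0.15 zmed 0.0119 zmax 0.0209
top rail 180 c [448.8 113. ] sz [ 62.2 104.3] ang 82.09 zmed 0.0137 zmax 0.0206
top rail 120 c [453.2 198.2] sz [100.5  91.3] ang 89.9 zmed 0.0085 zmax 0.0165
```

Axes: the track x axis points to world (0.08, 0.997). Home is about 80 mm towards the robot. I'll raise the tool first, then work out the transfer.

```bash
cat > plan.py <<'E'
from h import *
import sys
yaw=np.radians(85.4-90)          # track yaw relative to world +y for x
xd=np.array([-np.sin(yaw),np.cos(yaw),0]); yd=np.array([-xd[1],xd[0],0])
def target(lean): # tool x=xd, y=-yd, z down, leaned about tool y by +lean deg
    return R.from_matrix(np.stack([xd,-yd,[0,0,-1]],1))*R.from_rotvec([0,np.radians(lean),0])
def plan(p,lean=0):
    s=ctrl.get_state(); r=R.from_rotvec(s["tool_rot"])
    d=r.inv().apply(np.array(p)-s["position"]); t=(r.inv()*target(lean)).as_rotvec(degrees=True)
    print("t",s["time"],"pos",np.round(s["position"],4),"F",np.round(s["ft_force"],1),"q",np.round(s["joint_positions"],2),"w",np.round(s["grip_width"],3),"gf",np.round(s["grip_force"],1))
    print("slide",np.round(d/.25,3),"ang",np.round(t/30,3))
if __name__=="__main__": a=list(map(float,sys.argv[1:])); plan(a[:3],a[3] if len(a)>3 else 0)
E
python3 -m inch '[{"slide":[0,0,-0.2],"angular":[0,0,0.2],"claw":1},{"slide":[0,0,-0.4],"angular":[0,0,0.4],"claw":1},{"slide":[0,0,-0.6],"angular":[0,0,0.6],"claw":1},{"slide":[0,0,-0.6],"angular":[0,0,0.8],"claw":1}]'; python3 plan.py .566 .04 .37
```

```text
time: 1.6
position: [0.2228, 0.613, 0.3929]
tool_rot: [-1.182, -2.909, -0.023]
ft_force: [-0.4, 0.8, 0.7]
grip_width: 1.001
grip_force: 0.0
t 1.6 pos [0.2228 0.613  0.3929] F [-0.4  0.8  0.7] q [-1.25  0.3  -0.01  1.17  0.    1.66 -0.47] w 1.001 gf 0.0
slide [-2.583 -0.686  0.066] ang [ 0.018 -0.022  1.679]
```

```bash
python3 -m inch '[{"slide":[-0.18,-0.05,0],"angular":[0,0,0.11],"claw":1},{"slide":[-0.36,-0.1,0],"angular":[0,0,0.22],"claw":1},{"slide":[-0.54,-0.15,0],"angular":[0,0,0.33],"claw":1},{"slide":[-0.72,-0.19,0],"angular":[0,0,0.44],"claw":1},{"slide":[-0.9,-0.24,0],"angular":[0,0,0.56],"claw":1},{"slide":[-0.9,-0.24,0],"angular":[0,0,0.56],"claw":1}]'; python3 plan.py .566 .04 .37
```

```text
time: 2.2
position: [0.348, 0.4048, 0.385]
tool_rot: [1.606, 2.696, 0.002]
ft_force: [0.3, -0.1, 0.2]
grip_width: 1.004
grip_force: 0.0
t 2.2 pos [0.348  0.4048 0.385 ] F [ 0.3 -0.1  0.2] q [-1.05  0.04  0.14  1.48 -0.    1.62 -0.41] w 1.004 gf 0.0
slide [-1.698  0.072  0.064] ang [0.007 0.003 1.102]
```

```bash
python3 -m inch '[{"slide":[-0.18,0.01,0],"angular":[0,0,0.11],"claw":1},{"slide":[-0.36,0.02,0],"angular":[0,0,0.22],"claw":1},{"slide":[-0.54,0.03,0],"angular":[0,0,0.33],"claw":1},{"slide":[-0.72,0.03,0],"angular":[0,0,0.44],"claw":1},{"slide":[-0.9,0.04,0],"angular":[0,0,0.56],"claw":1},{"slide":[-0.9,0.04,0],"angular":[0,0,0.56],"claw":1}]'; python3 plan.py .566 .04 .37
```

```text
time: 2.8
position: [0.4645, 0.2129, 0.3843]
tool_rot: [1.982, 2.433, 0.0]
ft_force: [0.7, 0.0, 0.4]
grip_width: 1.0
grip_force: 0.0
t 2.8 pos [0.4645 0.2129 0.3843] F [0.7 0.  0.4] q [-0.84 -0.02  0.35  1.54  0.01  1.62 -0.28] w 1.0 gf 0.0
slide [-0.759  0.257  0.059] ang [0.005 0.004 0.543]
```

```bash
python3 plan.py .566 .04 .37
```

```text
t 2.8 pos [0.4645 0.2129 0.3843] F [0.7 0.  0.4] q [-0.84 -0.02  0.35  1.54  0.01  1.62 -0.28] w 1.0 gf 0.0
slide [-0.759  0.257  0.059] ang [0.005 0.004 0.543]
```

```bash
python3 -m inch '[{"slide":[-0.17,0.06,0],"angular":[0,0,0.13],"claw":1},{"slide":[-0.34,0.12,0],"angular":[0,0,0.26],"claw":1},{"slide":[-0.51,0.18,0],"angular":[0,0,0.4],"claw":1},{"slide":[-0.66,0.22,0],"angular":[0,0,0.5],"claw":1},{"slide":[-0.76,0.26,0],"angular":[0,0,0.54],"claw":1},{"slide":[-0.76,0.26,0],"angular":[0,0,0.54],"claw":1}]'
cat > w.py <<'E'
from h import *
from plan import *
import sys
s=ctrl.get_state(); im=ctrl.get_image("wrist")
Tt=np.eye(4); Tt[:3,:3]=R.from_rotvec(s["tool_rot"]).as_matrix(); Tt[:3,3]=s["position"]
P=cloud(im,Tt@np.array(im["tool_from_camera"])); np.savez("w.npz",P=P,c=im["color"],d=im["depth"])
cv2.imwrite(sys.argv[1],cv2.cvtColor(im["color"],cv2.COLOR_RGB2BGR))
m=(im["depth"]>0)&(P[...,2]>.27)&(P[...,2]<.295)&(P[...,1]<.085)&(P[...,1]>0)&(P[...,0]>.45)&(P[...,0]<.7)
if m.sum()>5:
    r=cv2.minAreaRect((P[m][:,:2]*1000).astype(np.float32)); print("handle",m.sum(),r,P[m][:,2].mean())
plan([.566,.04,.254])
E
python3 w.py pics/w1.png
```

```text
time: 3.4
position: [0.5665, 0.0443, 0.3834]
tool_rot: [2.299, 2.138, -0.002]
ft_force: [0.4, -0.3, 0.4]
grip_width: 0.998
grip_force: 0.0
handle 421 ((565.6976318359375, 38.610042572021484), (19.397958755493164, 13.124412536621094), 85.31521606445312) 0.28435708064322374
t 3.45 pos [0.5657 0.0472 0.3834] F [ 0.4  0.1 -0.6] q [-0.62  0.12  0.55  1.42 -0.06  1.62 -0.14] w 0.998 gf 0.0
slide [-0.029  0.003  0.518] ang [-0.     0.001  0.022]
```

View pics/w1.png

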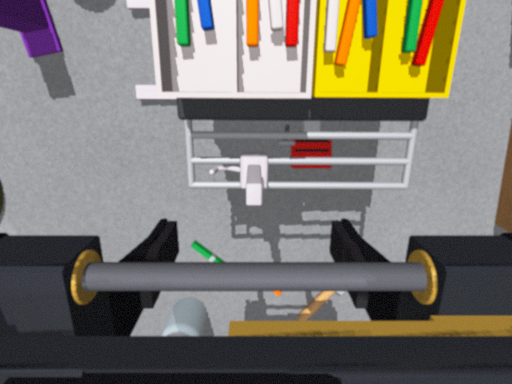

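The wrist view shows the upright at (254,180), centred between the fingers, with the pedal at (311,153) under the wires. The tool is aligned, so I descend and pinch.

```bash
python3 -m inch '[{"slide":[-0.03,0.0,0.1],"angular":[0,0,0.02],"claw":1},{"slide":[-0.03,0.0,0.22],"angular":[0,0,0.02],"claw":1},{"slide":[-0.03,0.0,0.34],"angular":[0,0,0.02],"claw":1},{"slide":[-0.03,0.0,0.44],"angular":[0,0,0.02],"claw":1},{"slide":[-0.03,0.0,0.51],"angular":[0,0,0.02],"claw":1},{"slide":[-0.03,0.0,0.51],"angular":[0,0,0.02],"claw":1}]' 20; python3 plan.py .566 .039 .254
```

```text
time: 4.05
position: [0.5627, 0.0435, 0.2534]
tool_rot: [-2.298, -2.137, 0.006]
ft_force: [-0.7, -0.3, -0.1]
grip_width: 1.002
grip_force: 0.0
t 4.05 pos [0.5627 0.0435 0.2534] F [-0.7 -0.3 -0.1] q [-0.61  0.14  0.54  1.65 -0.07  1.37 -0.13] w 1.002 gf 0.0
slide [-0.017  0.015 -0.002] ang [-0.01   0.001  0.015]
```

```bash
python3 -m inch '[{"slide":[-0.012,0.015,0],"angular":[0,0,0.01],"claw":1},{"slide":[-0.012,0.015,0],"angular":[0,0,0.01],"claw":-1},{"slide":[-0.012,0.015,0],"angular":[0,0,0.01],"claw":-1},{"slide":[-0.012,0.015,0],"angular":[0,0,0.01],"claw":-1},{"slide":[-0.012,0.015,0],"angular":[0,0,0.01],"claw":-1},{"slide":[-0.012,0.015,0],"angular":[0,0,0.01],"claw":-1},{"slide":[-0.012,0.015,0],"angular":[0,0,0.01],"claw":-1},{"slide":[-0.012,0.015,0],"angular":[0,0,0.01],"claw":-1}]' 20; python3 plan.py .4865 .045 .254
```

```text
time: 4.85
position: [0.5683, 0.0376, 0.2561]
tool_rot: [-2.31, -2.129, -0.0]
ft_force: [-0.6, -0.1, 0.3]
grip_width: 0.451
grip_force: 0.0
t 4.85 pos [0.5683 0.0376 0.2561] F [-0.6 -0.1  0.3] q [-0.61  0.15  0.55  1.64 -0.08  1.38 -0.13] w 0.451 gf 0.0
slide [ 0.003 -0.328  0.008] ang [ 0.    -0.    -0.003]
```

Still closing, so I give it more time.

```bash
python3 -m inch '[{"slide":[0,0,0],"angular":[0,0,0],"claw":-1},{"slide":[0,0,0],"angular":[0,0,0],"claw":-1},{"slide":[0,0,0],"angular":[0,0,0],"claw":-1},{"slide":[0,0,0],"angular":[0,0,0],"claw":-1},{"slide":[0,0,0],"angular":[0,0,0],"claw":-1},{"slide":[0,0,0],"angular":[0,0,0],"claw":-1}]' 20; python3 plan.py .4865 .045 .254
```

```text
time: 5.45
position: [0.5679, 0.0376, 0.256]
tool_rot: [-2.31, -2.129, 0.001]
ft_force: [-2.9, 0.2, 0.9]
grip_width: 0.159
grip_force: 20.0
t 5.45 pos [0.5679 0.0376 0.256 ] F [-2.9  0.2  0.9] q [-0.61  0.15  0.55  1.64 -0.08  1.38 -0.13] w 0.159 gf 20.0
slide [ 0.003 -0.327  0.008] ang [-0.002 -0.    -0.003]
```

```bash
python3 -m inch '[{"slide":[0,-0.02,0],"angular":[0,0,0],"claw":-1},{"slide":[0,-0.045,0],"angular":[0,0,0],"claw":-1},{"slide":[0,-0.07,0],"angular":[0,0,0],"claw":-1},{"slide":[0,-0.095,0],"angular":[0,0,0],"claw":-1},{"slide":[0,-0.12,0],"angular":[0,0,0],"claw":-1},{"slide":[0,-0.145,0],"angular":[0,0,0],"claw":-1},{"slide":[0,-0.17,0],"angular":[0,0,0],"claw":-1},{"slide":[0,-0.195,0],"angular":[0,0,0],"claw":-1},{"slide":[0,-0.22,0],"angular":[0,0,0],"claw":-1},{"slide":[0,-0.24,0],"angular":[0,0,0],"claw":-1}]'; python3 plan.py .4865 .045 .256
```

```text
time: 6.45
position: [0.5079, 0.0424, 0.256]
tool_rot: [-2.31, -2.129, 0.0]
ft_force: [3.1, -0.5, -4.2]
grip_width: 0.162
grip_force: 20.0
t 6.45 pos [0.5079 0.0424 0.256 ] F [ 3.1 -0.5 -4.2] q [-0.65 -0.    0.52  1.78  0.    1.37 -0.21] w 0.162 gf 20.0
slide [ 0.003 -0.086 -0.   ] ang [-0.     0.    -0.003]
```

```bash
python3 -m inch '[{"slide":[0,-0.008,0],"angular":[0,0,0],"claw":-1},{"slide":[0,-0.016,0],"angular":[0,0,0],"claw":-1},{"slide":[0,-0.024,0],"angular":[0,0,0],"claw":-1},{"slide":[0,-0.032,0],"angular":[0,0,0],"claw":-1},{"slide":[0,-0.04,0],"angular":[0,0,0],"claw":-1},{"slide":[0,-0.048,0],"angular":[0,0,0],"claw":-1},{"slide":[0,-0.056,0],"angular":[0,0,0],"claw":-1},{"slide":[0,-0.064,0],"angular":[0,0,0],"claw":-1}]'; python3 plan.py .4865 .045 .256
python3 -m inch '[{"slide":[0,-0.006,0],"angular":[0,0,0],"claw":-1},{"slide":[0,-0.012,0],"angular":[0,0,0],"claw":-1}]'
```

```text
time: 7.25
position: [0.4924, 0.0436, 0.256]
tool_rot: [2.311, 2.128, -0.0]
ft_force: [2.5, -1.7, -4.3]
grip_width: 0.162
grip_force: 20.0
t 7.25 pos [0.4924 0.0436 0.256 ] F [ 2.5 -1.7 -4.3] q [-0.66 -0.04  0.51  1.81  0.02  1.37 -0.24] w 0.162 gf 20.0
slide [ 0.004 -0.024 -0.   ] ang [-0.     0.    -0.003]
time: 7.45
position: [0.4894, 0.0439, 0.256]
tool_rot: [2.31, 2.129, -0.0]
ft_force: [3.8, -2.2, -4.9]
grip_width: 0.159
grip_force: 20.0
```

```bash
python3 -m inch '[{"slide":[0,-0.005,0],"angular":[0,0,0],"claw":-1},{"slide":[0,-0.01,0],"angular":[0,0,0],"claw":-1},{"slide":[0,-0.015,0],"angular":[0,0,0],"claw":-1}]'
python3 -m inch '[{"slide":[0,-0.005,0],"angular":[0,0,0],"claw":-1},{"slide":[0,-0.01,0],"angular":[0,0,0],"claw":-1}]'
```

```text
time: 7.75
position: [0.487, 0.0441, 0.256]
tool_rot: [2.309, 2.127, 0.003]
ft_force: [10.2, -3.1, -8.6]
grip_width: 0.159
grip_force: 20.0
time: 7.95
position: [0.4869, 0.0441, 0.256]
tool_rot: [2.307, 2.123, 0.009]
ft_force: [19.3, -2.0, -13.2]
grip_width: 0.16
grip_force: 20.1
```

Contact came at the predicted place, with about 19 N. I ease off a little, then open.

```bash
python3 -m inch '[{"slide":[0,0.006,0],"angular":[0,0,0],"claw":-1},{"slide":[0,0.01,0],"angular":[0,0,0],"claw":-1},{"slide":[0,0.01,0],"angular":[0,0,0],"claw":-0.3},{"slide":[0,0.01,0],"angular":[0,0,0],"claw":-0.3},{"slide":[0,0.01,0],"angular":[0,0,0],"claw":-0.3},{"slide":[0,0.01,0],"angular":[0,0,0],"claw":-0.3}]'
python3 - <<'E'
from plan import *
for c in("scene","top"):
    im=ctrl.get_image(c);P=cloud(im);Z=P[...,2]
    m=(im["depth"]>0)&(Z>.268)&(P[...,1]>.09)&(P[...,1]<.3)&(P[...,0]>.4)&(P[...,0]<.8)
    print(c,cv2.minAreaRect((P[m][:,:2]*1000).astype(np.float32)))
    cv2.imwrite(f"pics/{c}1.png",cv2.cvtColor(cv2.resize(im["color"][90:250,130:300],(765,720))[:600],cv2.COLOR_RGB2BGR))
plan([.4865,.0443,.256])
E
```

```text
time: 8.55
position: [0.4856, 0.0448, 0.2564]
tool_rot: [-2.309, -2.129, -0.001]
ft_force: [-0.0, 0.3, -0.8]
grip_width: 0.34
grip_force: 0.0
scene ((482.7994689941406, 181.80296325683594), (185.1876983642578, 122.61162567138672), 85.27704620361328)
top ((481.6460876464844, 183.5032196044922), (187.11500549316406, 119.87431335449219), 85.4290542602539)
t 8.65 pos [0.4857 0.0446 0.2563] F [ 0.  -0.3  0.1] q [-0.66 -0.06  0.5   1.82  0.03  1.37 -0.25] w 0.349 gf 0.0
slide [-0.001  0.003  0.001] ang [-0.    -0.001 -0.002]
```

View pics/scene1.png

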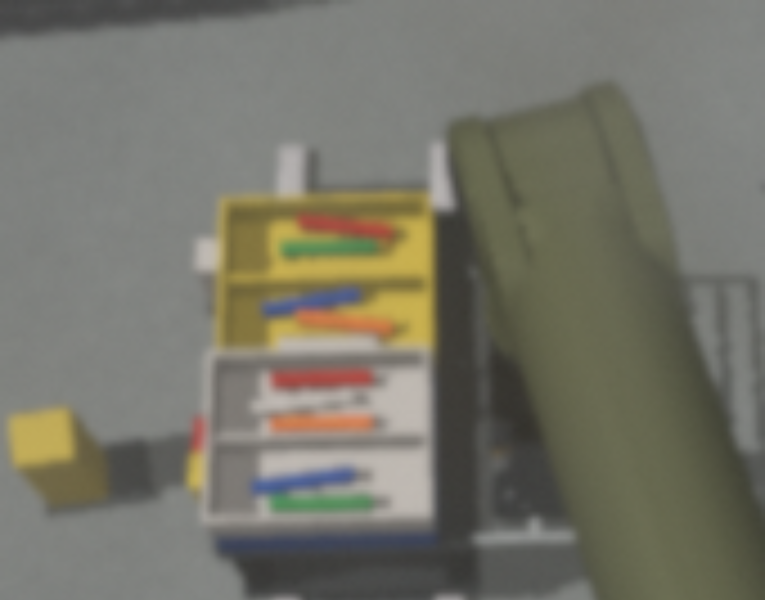

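The red lug (200,432) sits against the yellow post (193,470), so the shelf is home. I retreat upwards, then move out to the open front.

```bash
python3 -m inch '[{"slide":[0,0,-0.08],"angular":[0,0,0],"claw":-0.3},{"slide":[0,0,-0.18],"angular":[0,0,0],"claw":-0.3},{"slide":[0,0,-0.28],"angular":[0,0,0],"claw":-0.3},{"slide":[0,0,-0.38],"angular":[0,0,0],"claw":-0.3},{"slide":[0,0,-0.38],"angular":[0,0,0],"claw":-0.3}]'
python3 - <<'E'
from plan import *
im=ctrl.get_image("wrist"); print(np.round(im["tool_from_camera"],3))
plan([.56,-.097,.30],44)
E
```

```text
time: 9.15
position: [0.4873, 0.0446, 0.3546]
tool_rot: [2.309, 2.127, 0.009]
ft_force: [0.7, -0.1, 0.0]
grip_width: 0.353
grip_force: 0.0
[[-0.     0.956  0.293  0.08 ]
 [ 1.     0.001 -0.001 -0.   ]
 [-0.001  0.293 -0.956 -0.152]
 [ 0.     0.     0.     1.   ]]
t 9.2 pos [0.4865 0.0445 0.3526] F [-0.2  0.8 -0.7] q [-0.67 -0.08  0.49  1.66  0.04  1.56 -0.26] w 0.352 gf 0.0
slide [-0.54   0.338  0.211] ang [ 0.006  1.464 -0.   ]
```

```bash
python3 -m inch '[{"slide":[-0.15,0.05,0],"angular":[0,0,0],"claw":-1},{"slide":[-0.3,0.12,0],"angular":[0,0.15,0],"claw":-1},{"slide":[-0.45,0.2,0],"angular":[0,0.35,0],"claw":-1},{"slide":[-0.58,0.28,0],"angular":[0,0.55,0],"claw":-1},{"slide":[-0.64,0.338,0],"angular":[0,0.75,0],"claw":-1},{"slide":[-0.64,0.338,0],"angular":[0,0.75,0],"claw":-1},{"slide":[-0.64,0.338,0],"angular":[0,0.75,0],"claw":-1}]'; python3 plan.py .56 -.12 .30 44
```

```text
time: 9.9
position: [0.5564, -0.1232, 0.3489]
tool_rot: [-2.096, -1.923, -0.412]
ft_force: [0.1, 1.6, 0.4]
grip_width: 0.005
grip_force: 0.0
t 9.9 pos [ 0.5564 -0.1232  0.3489] F [0.1 1.6 0.4] q [-0.29  0.25  0.84  1.45 -0.53  1.7   0.45] w 0.005 gf 0.0
slide [-0.062  0.014  0.186] ang [-0.002  0.719 -0.012]
```

```bash
python3 -m inch '[{"slide":[0,0,0.05],"angular":[0,0.2,0],"claw":-1},{"slide":[-0.02,0,0.1],"angular":[0,0.4,0],"claw":-1},{"slide":[-0.04,0.01,0.15],"angular":[0,0.6,0],"claw":-1},{"slide":[-0.06,0.014,0.186],"angular":[0,0.72,-0.01],"claw":-1},{"slide":[-0.06,0.014,0.186],"angular":[0,0.72,-0.01],"claw":-1}]'; python3 plan.py .562 -.07 .13 44
```

```text
time: 10.4
position: [0.5596, -0.1171, 0.2995]
tool_rot: [-1.846, -1.707, -0.747]
ft_force: [-0.0, 0.5, -0.2]
grip_width: 0.007
grip_force: 0.0
t 10.4 pos [ 0.5596 -0.1171  0.2995] F [-0.   0.5 -0.2] q [-0.04  0.43  0.79  1.52 -0.89  1.84  0.69] w 0.007 gf 0.0
slide [-0.337 -0.003  0.618] ang [-0.008 -0.007  0.   ]
```

```bash
python3 -m inch '[{"slide":[-0.08,0,0.14],"angular":[0,0,0],"claw":-1},{"slide":[-0.16,0,0.29],"angular":[0,0,0],"claw":-1},{"slide":[-0.24,0,0.44],"angular":[0,0,0],"claw":-1},{"slide":[-0.31,0,0.56],"angular":[0,0,0],"claw":-1},{"slide":[-0.337,-0.003,0.618],"angular":[0,0,0],"claw":-1},{"slide":[-0.337,-0.003,0.618],"angular":[0,0,0],"claw":-1}]'
python3 - <<'E'
from plan import *
im=ctrl.get_image("top"); P=cloud(im); C=im["color"].astype(int)
red=(C[...,0]>1.5*C[...,1])&(C[...,0]>1.5*C[...,2])&(C[...,0]>50)&(P[...,0]>.5)&(P[...,0]<.66)&(P[...,1]>-.03)&(P[...,1]<.1)&(P[...,2]>.03)&(P[...,2]<.12)
print(red.sum()); 
if red.sum()>4: print(cv2.minAreaRect((P[red][:,:2]*1000).astype(np.float32)),P[red].min(0),P[red].max(0))
cv2.imwrite("pics/top2.png",cv2.cvtColor(cv2.resize(im["color"][80:240,150:360],(787,600)),cv2.COLOR_RGB2BGR))
s=ctrl.get_state(); wi=ctrl.get_image("wrist"); cv2.imwrite("pics/w2.png",cv2.cvtColor(wi["color"],cv2.COLOR_RGB2BGR))
Tt=np.eye(4); Tt[:3,:3]=R.from_rotvec(s["tool_rot"]).as_matrix(); Tt[:3,3]=s["position"]
P=cloud(wi,Tt@np.array(wi["tool_from_camera"])); C=wi["color"].astype(int)
red=(C[...,0]>1.8*C[...,1])&(C[...,0]>1.8*C[...,2])&(C[...,0]>50)&(P[...,1]<.1)&(P[...,2]<.12)&(wi["depth"]>0)&(P[...,2]>.02)
p=P[red];print(len(p))
if len(p)>4: print(cv2.minAreaRect((p[:,:2]*1000).astype(np.float32)),p.min(0),p.max(0))
plan([.570,.029,.105],44)
E
```

```text
time: 11.0
position: [0.5638, -0.0682, 0.1325]
tool_rot: [-1.842, -1.713, -0.748]
ft_force: [-1.0, -0.6, 0.2]
grip_width: 0.006
grip_force: 0.0
120
((572.5972290039062, 37.3982048034668), (47.31418228149414, 58.3433952331543), 84.98027038574219) [0.54393552 0.01306176 0.06935859] [0.60193568 0.06234649 0.08943825]
2579
((571.6846313476562, 34.211673736572266), (50.29551696777344, 59.22216796875), 84.6263198852539) [0.54057346 0.0081346  0.07203125] [0.60219597 0.06175178 0.08856444]
t 11.1 pos [ 0.5651 -0.0711  0.1349] F [ 0.  -0.5 -0. ] q [-0.08  0.54  0.73  1.73 -0.97  1.59  0.87] w 0.007 gf 0.0
slide [ 0.205 -0.012  0.365] ang [ 0.002 -0.003  0.014]
```

View pics/w2.png

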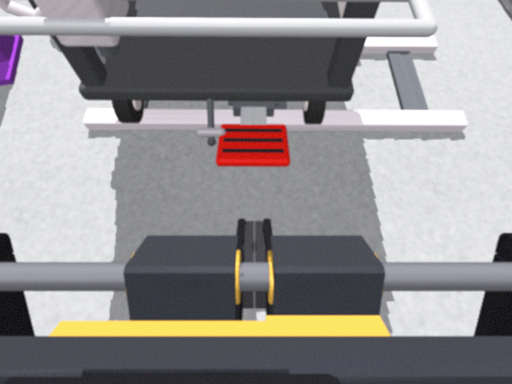

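The wrist view shows the pedal pad at (253,145), up, in line with the closed fingertips (255,225). The wire front is at the top of the picture at (230,27), clear of the tool. I move in just above the pad.

```bash
python3 -m inch '[{"slide":[0.04,-0.002,0.07],"angular":[0,0,0],"claw":-1},{"slide":[0.08,-0.004,0.14],"angular":[0,0,0],"claw":-1},{"slide":[0.12,-0.006,0.2],"angular":[0,0,0],"claw":-1},{"slide":[0.16,-0.008,0.26],"angular":[0,0,0.01],"claw":-1},{"slide":[0.19,-0.008,0.31],"angular":[0,0,0.01],"claw":-1},{"slide":[0.213,-0.008,0.356],"angular":[0,0,0.01],"claw":-1},{"slide":[0.213,-0.008,0.356],"angular":[0,0,0.01],"claw":-1}]'; python3 plan.py .571 .028 .0955 44;  python3 plan.py .571 .026 .0665 44
```

```text
time: 11.8
position: [0.5695, 0.0313, 0.1054]
tool_rot: [-1.847, -1.707, -0.748]
ft_force: [-0.2, 0.7, -0.0]
grip_width: 0.004
grip_force: 0.0
t 11.8 pos [0.5695 0.0313 0.1054] F [-0.2  0.7 -0. ] q [-0.23  0.49  0.68  1.84 -1.02  1.44  0.8 ] w 0.004 gf 0.0
slide [-0.037  0.007  0.02 ] ang [-0.006 -0.006  0.001]
t 11.8 pos [0.5695 0.0313 0.1054] F [-0.2  0.7 -0. ] q [-0.23  0.49  0.68  1.84 -1.02  1.44  0.8 ] w 0.004 gf 0.0
slide [-0.123  0.008  0.097] ang [-0.006 -0.006  0.001]
```

```bash
python3 -m inch '[{"slide":[-0.012,0.003,0.005],"angular":[0,0,0],"claw":-1},{"slide":[-0.024,0.006,0.012],"angular":[0,0,0],"claw":-1},{"slide":[-0.036,0.007,0.02],"angular":[0,0,0],"claw":-1},{"slide":[-0.045,0.007,0.028],"angular":[0,0,0],"claw":-1},{"slide":[-0.054,0.007,0.036],"angular":[0,0,0],"claw":-1},{"slide":[-0.063,0.007,0.044],"angular":[0,0,0],"claw":-1},{"slide":[-0.072,0.007,0.052],"angular":[0,0,0],"claw":-1},{"slide":[-0.081,0.007,0.06],"angular":[0,0,0],"claw":-1},{"slide":[-0.09,0.007,0.068],"angular":[0,0,0],"claw":-1}]'; python3 plan.py .571 .026 .0665 44
```

```text
time: 12.7
position: [0.572, 0.0228, 0.0789]
tool_rot: [-1.853, -1.706, -0.751]
ft_force: [-2.0, -3.7, 9.3]
grip_width: 0.008
grip_force: 4.0
t 12.7 pos [0.572  0.0228 0.0789] F [-2.  -3.7  9.3] q [-0.2   0.54  0.67  1.85 -1.05  1.43  0.85] w 0.008 gf 4.0
slide [-0.026 -0.005  0.044] ang [ 0.004 -0.003 -0.002]
```

```bash
python3 -m inch '[{"slide":[-0.003,0,0.008],"angular":[0,0,0],"claw":-1},{"slide":[-0.008,0,0.016],"angular":[0,0,0],"claw":-1},{"slide":[-0.013,0,0.024],"angular":[0,0,0],"claw":-1},{"slide":[-0.018,0,0.032],"angular":[0,0,0],"claw":-1},{"slide":[-0.023,0,0.039],"angular":[0,0,0],"claw":-1},{"slide":[-0.028,0,0.045],"angular":[0,0,0],"claw":-1}]'; python3 plan.py .571 .026 .0625 44
python3 -m inch '[{"slide":[-0.005,0,0.006],"angular":[0,0,0],"claw":-1},{"slide":[-0.010,0,0.012],"angular":[0,0,0],"claw":-1}]'
```

```text
time: 13.3
position: [0.5722, 0.0241, 0.0657]
tool_rot: [-1.855, -1.706, -0.75]
ft_force: [-2.2, -7.3, 8.2]
grip_width: 0.008
grip_force: 4.6
t 13.3 pos [0.5722 0.0241 0.0657] F [-2.2 -7.3  8.2] q [-0.2   0.56  0.66  1.85 -1.06  1.41  0.87] w 0.008 gf 4.6
slide [-0.004 -0.006  0.014] ang [ 0.007  0.001 -0.004]
time: 13.5
position: [0.5734, 0.0241, 0.0646]
tool_rot: [-1.854, -1.705, -0.756]
ft_force: [-2.8, -12.3, 23.9]
grip_width: 0.004
grip_force: 12.5
```

The force dropped past the catch, then rose to 24 N against the rigid stop. I'll push a touch more.

```bash
python3 -m inch '[{"slide":[-0.005,0,0.006],"angular":[0,0,0],"claw":-1},{"slide":[-0.005,0,0.006],"angular":[0,0,0],"claw":-1}]'; python3 plan.py .571 .026 .0625 44
python3 -m inch '[{"slide":[0.012,0,-0.012],"angular":[0,0,0],"claw":-1},{"slide":[0.03,0,-0.03],"angular":[0,0,0],"claw":-1},{"slide":[0.05,0,-0.05],"angular":[0,0,0],"claw":-1},{"slide":[0.055,0,-0.07],"angular":[0,0,0],"claw":-1},{"slide":[0.055,0,-0.07],"angular":[0,0,0],"claw":-1}]'; python3 plan.py .565 -.07 .10 44
```

```text
time: 13.7
position: [0.5747, 0.0239, 0.0645]
tool_rot: [-1.854, -1.706, -0.761]
ft_force: [-4.3, -11.6, 24.7]
grip_width: 0.002
grip_force: 12.8
t 13.7 pos [0.5747 0.0239 0.0645] F [ -4.3 -11.6  24.7] q [-0.2   0.56  0.66  1.85 -1.07  1.41  0.87] w 0.002 gf 12.8
slide [-0.    -0.016  0.011] ang [ 0.017 -0.009  0.002]
time: 14.2
position: [0.5714, 0.0252, 0.0814]
tool_rot: [-1.851, -1.707, -0.749]
ft_force: [0.8, -0.0, -0.6]
grip_width: 0.004
grip_force: 0.0
t 14.2 pos [0.5714 0.0252 0.0814] F [ 0.8 -0.  -0.6] q [-0.21  0.53  0.67  1.85 -1.04  1.43  0.84] w 0.004 gf 0.0
slide [-0.222  0.005 -0.319] ang [-0.    -0.003 -0.001]
```

Force is zero at a height where an unlatched pedal would still push, so it has caught. I withdraw and check.

```bash
python3 -m inch '[{"slide":[-0.04,0,-0.06],"angular":[0,0,0],"claw":-1},{"slide":[-0.08,0,-0.12],"angular":[0,0,0],"claw":-1},{"slide":[-0.13,0,-0.19],"angular":[0,0,0],"claw":-1},{"slide":[-0.18,0,-0.26],"angular":[0,0,0],"claw":-1},{"slide":[-0.222,0.005,-0.319],"angular":[0,0,0],"claw":-1},{"slide":[-0.222,0.005,-0.319],"angular":[0,0,0],"claw":-1}]'
python3 - <<'E'
from plan import *
s=ctrl.get_state(); wi=ctrl.get_image("wrist"); cv2.imwrite("pics/w3.png",cv2.cvtColor(wi["color"],cv2.COLOR_RGB2BGR))
Tt=np.eye(4); Tt[:3,:3]=R.from_rotvec(s["tool_rot"]).as_matrix(); Tt[:3,3]=s["position"]
P=cloud(wi,Tt@np.array(wi["tool_from_camera"])); C=wi["color"].astype(int)
red=(C[...,0]>1.8*C[...,1])&(C[...,0]>1.8*C[...,2])&(C[...,0]>50)&(P[...,1]<.1)&(P[...,2]<.12)&(wi["depth"]>0)&(P[...,2]>.02)
p=P[red];print(len(p))
if len(p)>4: print(cv2.minAreaRect((p[:,:2]*1000).astype(np.float32)),p.min(0),p.max(0))
for c in("scene","top"):
    im=ctrl.get_image(c);P=cloud(im);Z=P[...,2]
    m=(im["depth"]>0)&(Z>.268)&(P[...,1]>.09)&(P[...,1]<.3)&(P[...,0]>.4)&(P[...,0]<.8)
    print(c,cv2.minAreaRect((P[m][:,:2]*1000).astype(np.float32)))
    if c=="scene": cv2.imwrite("pics/scene3.png",cv2.cvtColor(cv2.resize(im["color"],(800,600)),cv2.COLOR_RGB2BGR))
    h=(im["depth"]>0)&(Z>.275)&(Z<.295)&(P[...,1]<.085)&(P[...,1]>0.02)&(P[...,0]>.46)&(P[...,0]<.51); print("handle",P[h].mean(0),h.sum())
plan([.565,-.12,.25],44)
E
```

```text
time: 14.8
position: [0.565, -0.0749, 0.1001]
tool_rot: [-1.859, -1.704, -0.749]
ft_force: [0.6, -1.1, 0.7]
grip_width: 0.008
grip_force: 0.0
3410
((573.9931030273438, 32.500694274902344), (51.0862922668457, 59.65042495727539), 84.56278991699219) [0.54294978 0.005703   0.04967145] [0.60457926 0.06068063 0.05896018]
scene ((487.4997253417969, 199.41397094726562), (150.20779418945312, 122.74308013916016), 85.17037200927734)
handle [0.48966977 0.04454088 0.28418114] 34
top ((485.66461181640625, 202.11358642578125), (150.743408203125, 120.04313659667969), 85.63597869873047)
handle [0.48956851 0.04757756 0.28405736] 33
t 14.95 pos [ 0.5649 -0.0696  0.0998] F [0.4 0.2 0.4] q [-0.07  0.59  0.71  1.74 -0.99  1.56  0.91] w 0.005 gf 0.0
slide [ 0.274  0.016 -0.571] ang [-0.001 -0.005 -0.002]
```

View pics/w3.png

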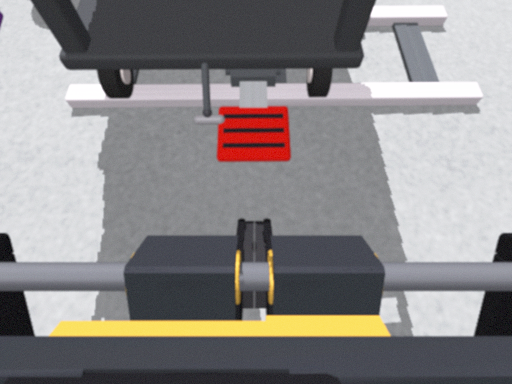

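View pics/scene3.png

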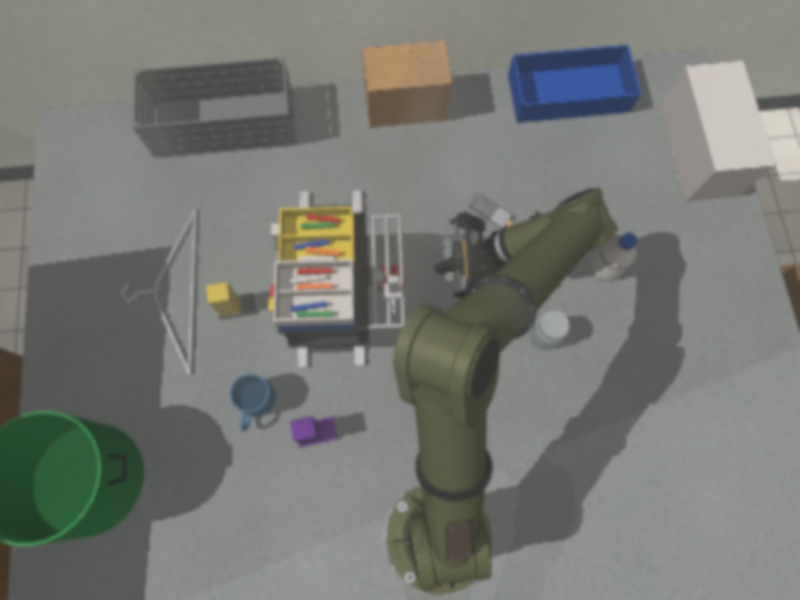

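The pedal has stayed down: the pad is flat at z 50–59 mm, pixel (253,133). But trays and handle measure about 4 mm short of the pinched stop position, so the shelf crept a little. I'll go back and push the handle to the stop without dragging it on release.

```bash
python3 -m inch '[{"slide":[0.05,0,-0.12],"angular":[0,0,0],"claw":-0.3},{"slide":[0.1,0,-0.25],"angular":[0,0,0],"claw":-0.3},{"slide":[0.16,0,-0.39],"angular":[0,-0.1,0],"claw":-0.3},{"slide":[0.22,0,-0.52],"angular":[0,-0.3,0],"claw":-0.3},{"slide":[0.3,0,-0.64],"angular":[0,-0.5,0],"claw":-0.3},{"slide":[0.38,0,-0.72],"angular":[0,-0.72,0],"claw":-0.3},{"slide":[0.38,0,-0.72],"angular":[0,-0.72,0],"claw":-0.3}]'; python3 plan.py .489 .045 .36 0
```

```text
time: 15.65
position: [0.5637, -0.1223, 0.3016]
tool_rot: [-2.084, -1.945, -0.425]
ft_force: [0.4, 1.3, 0.7]
grip_width: 0.346
grip_force: 0.0
t 15.65 pos [ 0.5637 -0.1223  0.3016] F [0.4 1.3 0.7] q [-0.32  0.28  0.88  1.53 -0.57  1.62  0.52] w 0.346 gf 0.0
slide [ 0.688 -0.343  0.028] ang [ 0.016 -0.75   0.021]
```

```bash
python3 -m inch '[{"slide":[0.08,-0.03,-0.14],"angular":[0,-0.2,0],"claw":-0.3},{"slide":[0.2,-0.08,-0.16],"angular":[0,-0.4,0],"claw":-0.3},{"slide":[0.34,-0.15,-0.12],"angular":[0,-0.6,0.01],"claw":-0.3},{"slide":[0.48,-0.22,-0.06],"angular":[0.01,-0.75,0.02],"claw":-0.3},{"slide":[0.6,-0.29,0],"angular":[0.016,-0.75,0.02],"claw":-0.3},{"slide":[0.688,-0.343,0.028],"angular":[0.016,-0.75,0.02],"claw":-0.3},{"slide":[0.688,-0.343,0.028],"angular":[0.016,-0.75,0.02],"claw":-0.3},{"slide":[0.688,-0.343,0.028],"angular":[0.016,-0.75,0.02],"claw":-0.3}]'; python3 w.py pics/w4.png; python3 plan.py .4885 .045 .256 0
```

```text
time: 16.45
position: [0.4876, 0.0418, 0.3543]
tool_rot: [-2.309, -2.117, 0.013]
ft_force: [-0.5, -0.9, -0.0]
grip_width: 0.352
grip_force: 0.0
handle 565 ((489.0154724121094, 44.4320182800293), (19.963518142700195, 13.91318416595459), 85.04122161865234) 0.28436726543819035
t 16.5 pos [0.488  0.0405 0.3544] F [ 0.4 -0.8  0.1] q [-0.85 -0.09  0.68  1.64  0.05  1.58 -0.27] w 0.35 gf 0.0
slide [0.026 0.316 0.398] ang [-0.023  0.001 -0.018]
t 16.5 pos [0.488  0.0405 0.3544] F [ 0.4 -0.8  0.1] q [-0.85 -0.09  0.68  1.64  0.05  1.58 -0.27] w 0.35 gf 0.0
slide [0.018 0.005 0.393] ang [-0.023  0.001 -0.018]
```

```bash
python3 -m inch '[{"slide":[0.018,0.005,0],"angular":[-0.02,0,-0.018],"claw":-0.3},{"slide":[0.018,0.005,0.1],"angular":[-0.02,0,-0.018],"claw":-0.3},{"slide":[0.018,0.005,0.2],"angular":[-0.02,0,-0.018],"claw":-0.3},{"slide":[0.018,0.005,0.3],"angular":[-0.02,0,-0.018],"claw":-0.3},{"slide":[0.018,0.005,0.38],"angular":[-0.02,0,-0.018],"claw":-0.3},{"slide":[0.018,0.005,0.38],"angular":[-0.02,0,-0.018],"claw":-0.3}]'; python3 plan.py .489 .045 .256 0
```

```text
time: 17.1
position: [0.4873, 0.0442, 0.2571]
tool_rot: [-2.309, -2.127, 0.008]
ft_force: [-0.0, 0.8, -0.6]
grip_width: 0.349
grip_force: 0.0
t 17.1 pos [0.4873 0.0442 0.2571] F [-0.   0.8 -0.6] q [-0.85 -0.06  0.68  1.82  0.04  1.38 -0.26] w 0.349 gf 0.0
slide [0.004 0.007 0.004] ang [-0.01   0.004 -0.004]
```

```bash
python3 -m inch '[{"slide":[0,-0.01,0],"angular":[0,0,0],"claw":-0.3},{"slide":[0,-0.018,0],"angular":[0,0,0],"claw":-0.3},{"slide":[0,-0.024,0],"angular":[0,0,0],"claw":-0.3},{"slide":[0,-0.03,0],"angular":[0,0,0],"claw":-0.3},{"slide":[0,-0.036,0],"angular":[0,0,0],"claw":-0.3}]'
python3 -m inch '[{"slide":[0,-0.006,0],"angular":[0,0,0],"claw":-0.3},{"slide":[0,-0.012,0],"angular":[0,0,0],"claw":-0.3}]'
python3 -m inch '[{"slide":[0,-0.006,0],"angular":[0,0,0],"claw":-0.3}]'
```

```text
time: 17.6
position: [0.4808, 0.0463, 0.2606]
tool_rot: [2.308, 2.13, 0.004]
ft_force: [2.7, -0.5, -0.8]
grip_width: 0.354
grip_force: 1.6
time: 17.8
position: [0.4788, 0.0464, 0.2606]
tool_rot: [2.307, 2.128, 0.006]
ft_force: [10.5, -0.1, -2.8]
grip_width: 0.348
grip_force: 5.1
time: 17.9
position: [0.4788, 0.0464, 0.2606]
tool_rot: [2.305, 2.126, 0.01]
ft_force: [15.1, -0.7, -6.6]
grip_width: 0.352
grip_force: 7.6
```

It stalls at the same handle position as the first home contact (0.487). I back off inside the gap, rise and measure.

```bash
python3 -m inch '[{"slide":[0,0.01,0],"angular":[0,0,0],"claw":-0.3},{"slide":[0,0.025,0],"angular":[0,0,0],"claw":-0.3},{"slide":[0,0.035,0],"angular":[0,0,0],"claw":-0.3},{"slide":[0,0.038,-0.02],"angular":[0,0,0],"claw":-0.3},{"slide":[0,0.038,-0.12],"angular":[0,0,0],"claw":-0.3},{"slide":[0,0.038,-0.24],"angular":[0,0,0],"claw":-0.3},{"slide":[0,0.038,-0.38],"angular":[0,0,0],"claw":-0.3},{"slide":[0,0.038,-0.38],"angular":[0,0,0],"claw":-0.3},{"slide":[0,0.038,-0.38],"angular":[0,0,0],"claw":-0.3}]'
cat > m.py <<'E'
from plan import *
for c in("scene","top"):
    im=ctrl.get_image(c);P=cloud(im);Z=P[...,2]
    m=(im["depth"]>0)&(Z>.268)&(Z<.295)&(P[...,1]>.12)&(P[...,1]<.3)&(P[...,0]>.4)&(P[...,0]<.8)
    print(c,cv2.minAreaRect((P[m][:,:2]*1000).astype(np.float32)))
E
python3 w.py pics/w5.png; python3 m.py; python3 plan.py .56 -.12 .30 44
```

```text
time: 18.8
position: [0.485, 0.0459, 0.3554]
tool_rot: [-2.309, -2.13, -0.001]
ft_force: [-0.2, -0.0, -0.0]
grip_width: 0.346
grip_force: 0.0
handle 539 ((486.43572998046875, 44.627315521240234), (20.16273307800293, 13.892927169799805), 84.8262939453125) 0.28435423019125167
t 18.85 pos [0.4845 0.0458 0.3544] F [-0.2 -0.5  0.4] q [-0.86 -0.1   0.66  1.66  0.06  1.57 -0.28] w 0.35 gf 0.0
slide [0.003 0.327 0.401] ang [-0.003  0.     0.   ]
scene ((484.9301452636719, 199.35635375976562), (149.88377380371094, 122.6523666381836), 85.3417739868164)
top ((483.14532470703125, 202.37164306640625), (150.69383239746094, 119.80931091308594), 85.39947509765625)
t 18.95 pos [0.4842 0.0458 0.3536] F [ 0.5 -0.1  0.4] q [-0.86 -0.1   0.66  1.66  0.06  1.57 -0.28] w 0.354 gf 0.0
slide [-0.636  0.356  0.214] ang [-0.005  1.468 -0.002]
```

```bash
python3 -m inch '[{"slide":[0.1,0,-0.1],"angular":[0,0,0],"claw":-1},{"slide":[0.25,0,-0.1],"angular":[0,0,0],"claw":-1},{"slide":[0.42,0.05,-0.1],"angular":[0,0,0],"claw":-1},{"slide":[0.6,0.1,-0.1],"angular":[0,0,0],"claw":-1},{"slide":[0.68,0.15,-0.1],"angular":[0,0,0],"claw":-1},{"slide":[0.68,0.15,-0.1],"angular":[0,0,0],"claw":-1},{"slide":[0.68,0.15,-0.1],"angular":[0,0,0],"claw":-1}]'; python3 w.py pics/w6.png
python3 - <<'E'
from plan import *
f=np.load("w.npz");P=f["P"];C=f["c"].astype(int);ok=(f["d"]>0)&(P[...,1]>.27)&(P[...,1]<.34)&(P[...,2]>.04)&(P[...,2]<.1)
o=np.array([.547,.163,0])
for n,m in(("red",(C[...,0]>1.8*C[...,1])&(C[...,0]>1.8*C[...,2])),("yel",(C[...,2]<.5*C[...,0])&(C[...,1]>.6*C[...,0]))):
    p=P[m&ok]
    if len(p)>5:
        t=p@yd; print(n,len(p),np.round(np.percentile(t,[0,1,5,50,95,99,100]),4), p.min(0),p.max(0)); v,u=np.nonzero(m&ok); print(u.min(),u.max(),v.min(),v.max())
im=cv2.imread("pics/w6.png"); v,u=np.nonzero(ok&(P[...,2]>.05)); 
y0=max(0,v.min()-30);x0=max(0,u.min()-40); c=im[y0:v.max()+30,x0:u.max()+40]; k=min(780/c.shape[1],590/c.shape[0]); cv2.imwrite("pics/w6c.png",cv2.resize(c,None,fx=k,fy=k))
E
```

```text
time: 19.65
position: [0.5356, 0.2118, 0.3783]
tool_rot: [2.309, 2.13, -0.006]
ft_force: [0.0, -0.4, 0.3]
grip_width: 0.005
grip_force: 0.0
t 19.7 pos [0.5357 0.2109 0.379 ] F [ 0.1 -1.2 -0.2] q [-0.94  0.14  0.59  1.41 -0.08  1.62 -0.44] w 0.01 gf 0.0
slide [-0.67   0.178  0.501] ang [-0.003  0.003 -0.003]
red 690 [-0.547  -0.5454 -0.5441 -0.5313 -0.5177 -0.5163 -0.5163] [0.53994615 0.27005778 0.07766919] [0.57148096 0.31311938 0.08350877]
254 276 71 103
yel 561 [-0.5164 -0.5163 -0.515  -0.5017 -0.4892 -0.4878 -0.4877] [0.51241685 0.28361124 0.07834162] [0.54311857 0.31776166 0.08832458]
233 254 69 94
```

View pics/w6c.png

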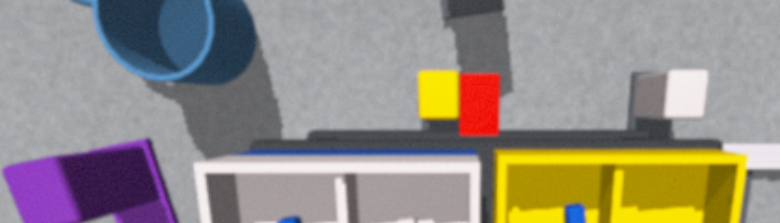

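The crop shows the red lug (480,103) touching the small yellow post (438,95) with no gap: both measure −0.516 along the track. I make a last check that the pedal is still down, then hand in.

Run:
```python
from plan import *
im=ctrl.get_image("top"); P=cloud(im); C=im["color"].astype(int)
red=(C[...,0]>1.5*C[...,1])&(C[...,0]>1.5*C[...,2])&(C[...,0]>50)&(P[...,0]>.5)&(P[...,0]<.66)&(P[...,1]>-.03)&(P[...,1]<.1)&(P[...,2]>.02)&(P[...,2]<.12)
z=np.median(P[red][:,2]) if red.sum()>10 else None
print(red.sum(),z)
if z is not None and z<.065: print(ctrl.close_job())
```

```text
118 0.05477516886323497
the job is handed in; nothing more can be done
None
```

The job is handed in with the shelf home, its red lug touching the small yellow post, and the brake pedal caught down; pressing moved the shelf about 2.5 mm off the post, so I pushed it home again with the pedal already down.

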